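Point out the trimming tool and the bowl it is for

ROBOT

A 7-joint arm with a two-finger parallel gripper is mounted at the origin on the work surface. World frame = base frame: x ahead of the robot, y to its left, z up, the work surface at z = 0. Lengths are in mm, angles in rad, forces in N, time in s.
With the tool pointing down it reaches from about 400 to 875 mm from the base axis. Payload 4.4 kg.
Tool frame: the origin (TCP) lies midway between the tips of the shut fingers; the grasp point (between the pads) lies 19 mm behind it; z points along the fingers, y is the line along which they close (so a half turn about z gives the same grasp; the last joint's range is limited). The gripper opens to 85 mm and grips with 20 to 120 N. Pads are 22 mm wide; open, the fingers measure 114 mm over their backs; the gripper's body (76 mm by 85 mm) begins 54 mm behind the grasp point. The pads swing forward as they close: fully open they stand 13 mm farther back than shut.
Start: joints at [-1.192, 0.628, 0.038, 1.517, -0.027, 0.996, -0.02], TCP at [279.658, 586.779, 194.213] pointing down, gripper open.
Joint ranges: [-3.06, 3.06], [-0.37, 2.12], [-1.25, 1.32], [0.18, 2.47], [-1.1, 4.24], [0.23, 1.98], [-2.94, 2.94]. Speed limits (rad/s): [2.57, 2.57, 3.14, 3.14, 3.14, 3.14, 3.14].

INTERFACE

Orientations are given as [roll, pitch, yaw] about the fixed x, y, z axes, in that order (R = Rz(yaw) Ry(pitch) Rx(roll)).
In Python, from cell import ctrl gives the robot as it stands.
- The arm moves only by the shell command python3 -m handwheel 'ROWS'. ROWS is JSON, a list of rows, each a list of 3 entries, a list of its own where there are three numbers: the turn, a rotation vector about the tool's x, y, z in degrees, then the shift along the tool's x, y, z in m, then the closure, from 0 (fully open) to 1 (shut). A call has 1 to 5 rows; each row shifts and turns the commanded pose from where the row before left it, along the tool's axes as they then stand; what a row does not reach is not made up. A row lasts 1/12 s, in which the tool goes at most 41.7 mm and 7.16 degrees, less where a joint would pass 70% of its speed; a pose out of reach is approached as far as the arm can. A call is refused whole if a number of a shift passes 0.0417 or a number of a turn 7.16, either way. A call with a gripper value outside its range is refused whole. The fingers move at their own pace and stop on an object; the grip force is fixed at half the most. Time passes only in rows, so rows that do not move let the fingers close. It gives the time, the measured TCP pose, the force, the opening and the grip force at its end, in the units of the state.
- ctrl.read_state(): the state, without advancing time (a new reading comes with each control period).
- ctrl.get_image(name): name is "side" or "top"; returns a dict with "pixels" (400x640x3 uint8, red, green, blue), "fx", "fy", "cx", "cy" (pixels), "pose" (4x4, takes a point from camera to world coordinates). Camera axes: x right, y up, looking along -z (the intrinsics and any distortion apply to the point x, -y, -z); pixel columns grow to the right and rows downward; lengths in mm; the calibration is good to about 2 mm. A picture is of the moment at which its call begins. There is no depth.
- ctrl.finish_job(): hands the job in; it is judged then, once.
The state is a dict: "clock": time; "qpos": joint angles; "qd": joint speeds; "tau": joint torques, N m; "eef_pos": TCP position; "tool_rot": TCP orientation; "force": force on the tool from outside, world axes, zero at the start; "torque": the same for the moment, N m; "width": finger opening in mm; "gripper_force": force on a finger pad.
Only numpy, scipy, OpenCV 4.12 (cv2) and the standard library are available. Lean on these libraries where they do the work, as an engineer would, in place of code of your own. Each camera call takes 0.05 s, during which the arm holds its last target. There are 200 camera calls.

TASK

Show the student which tool to use on which pot by pointing down with the fingertips: first at the loop of the larger of the two loop tools in the red bins, then at the middle of the foot of the bowl that stands upside down on the ware board. Each time bring the fingertips to about two centimetres above it and keep them there for a good two seconds; finish still pointing at the bowl. Touch and move nothing at all, and do not dip down over the other tools and pots on the way.

Things in the scene. Friction and masses are not known exactly. Their poses are not given: they have to be found in the camera images.
- big_loop_tool_head (a point): Larger loop tool: wooden handle 140 mm long, 14 mm thick, steel ferrule, and a flat pear-shaped loop of dark steel wire 3.6 mm thick, 44 mm wide, 56 mm long. It lies tail down in a red bin, tilted 11 degrees, head out over the front lip. The point is the middle of the open loop, 48 mm above the table; no part of the tool is more than 12 mm above it. Axes: z up, -x towards the head's end.
- small_loop_tool_head (a point): Smaller loop tool: the same handle, lying the same way, but a wire loop only 20 mm wide and 28 mm long. The point is the middle of its loop, 45 mm above the table; z up, -x towards the head's end.
- wood_knife_head (a point): Modelling knife, all of darker wood, lying the same way, with a flat blade 18 mm wide in place of a loop. The point is the middle of the blade, 47 mm above the table; z up, -x towards the head's end.
- bins: Two red plastic open-fronted bins side by side, fixed; each 165 mm deep, 104 mm wide, 75 mm high at the back, with a front lip 32 mm high. Origin: table level, middle of the pair's front; +x from front to back. The three tools lie in them in any order, heads about 45 mm out in front, neighbours 40 mm apart or more. Two short sticks lie on one bin's floor.
- ware_board: Plywood ware board, 150 x 400 x 18 mm, fixed to the table; the origin is the centre of its underside, y is its long axis. Three clay pots stand on it in a row along y, about 115 mm apart and up to 15 mm off its middle line, in any order, the mug's handle towards the board's -x edge.
- bowl_foot (a point): The clay bowl that stands upside down: 106 mm across the rim (which is below, on the board), 64 mm high, narrowing upward to its flat round foot, 60 mm across. The point is the middle of the foot, its highest face, 82 mm above the table; z is up.
- upright_bowl_rim (a point): A clay bowl of the same size standing the right way up. The point is the centre of its open mouth, 82 mm above the table; z is up.
- mug_rim (a point): A clay mug with a handle, 80 mm across and 95 mm high. The point is the centre of its open mouth, 113 mm above the table; z is up.
There are look-alikes about, which are no part of the job. What is shaped like the part that bears bowl_foot but purple is not meant.

How it is judged:
By the outcome, as a careful person would: the job done as asked, in the order asked, and still so for the second after the job is handed in, with the robot touching nothing.
It also fails if it takes over 48 s, if anything falls off the work surface, if the arm or the gripper's body presses on something with over 40 N, if the wrist force passes 120 N, or if a joint passes its speed limit or range.

## Working session

There is one attempt and no reset: what is moved stays moved. The work goes in short steps, Python scripts to look and compute and a shell command to move; the robot and the scene stay as the last step left them, time stands still between calls to the robot, and variables do not carry over. Pictures are saved under pics/ and viewed, at most 10 in all, crops included, and the job is handed in when it is done.

```bash
mkdir -p pics; cat > h.py <<'E'
import numpy as np,cv2
from cell import ctrl
def snap(n,f):
    d=ctrl.get_image(n); cv2.imwrite(f'pics/{f}.png',d['pixels'][:,:,::-1]); np.save(f'pics/{f}.npy',d,allow_pickle=True); return d
def load(f): return np.load(f'pics/{f}.npy',allow_pickle=True).item()
def ray(d,u,v):
    K=np.array([[d['fx'],0,d['cx']],[0,d['fy'],d['cy']],[0,0,1]])
    k=d.get('dist',d.get('distortion'))
    p=cv2.undistortPoints(np.array([[[u,v]]],float),K,None if k is None else np.array(k,float))[0,0]
    T=np.array(d['pose']); return T[:3,3],T[:3,:3]@np.array([p[0],-p[1],-1])
def onz(d,u,v,z):
    o,r=ray(d,u,v); return o+r*(z-o[2])/r[2]
E
python3 - <<'E'
from h import *
for n in('top','side'):
    d=snap(n,n+'0'); print(n,{k:(v if k!='pixels' else v.shape) for k,v in d.items()})
s=ctrl.read_state(); print(s['eef_pos'],s['tool_rot'],s['clock'],s['width'])
E
```

```text
top {'pixels': (400, 640, 3), 'fx': 374.8072415096902, 'fy': 374.8072415096902, 'cx': 329.8383478905926, 'cy': 196.2535129246504, 'pose': array([[ 4.59863774e-03,  9.73145056e-01, -2.30146806e-01,
         3.16142898e+02],
       [-9.99978918e-01,  5.53022886e-03,  3.40293266e-03,
         4.76931888e+00],
       [ 4.58431160e-03,  2.30126305e-01,  9.73149972e-01,
         9.31380066e+02],
       [ 0.00000000e+00,  0.00000000e+00,  0.00000000e+00,
         1.00000000e+00]])}
side {'pixels': (400, 640, 3), 'fx': 467.30539789564386, 'fy': 467.30539789564386, 'cx': 317.3325957722341, 'cy': 205.78749982605373, 'pose': array([[ 7.95337859e-01,  4.35216764e-01, -4.21928973e-01,
         1.01971145e+02],
       [-6.06046824e-01,  5.57101521e-01, -5.67754474e-01,
        -5.82136322e+02],
       [-1.20389927e-02,  7.07265342e-01,  7.06845668e-01,
         7.95827115e+02],
       [ 0.00000000e+00,  0.00000000e+00,  0.00000000e+00,
         1.00000000e+00]])}
[279.3960537  586.17428325 193.39701149] [-3.13987113e+00  1.13818827e-05  2.69672130e+00] 0.1 85.32942808544733
```

View pics/top0.png

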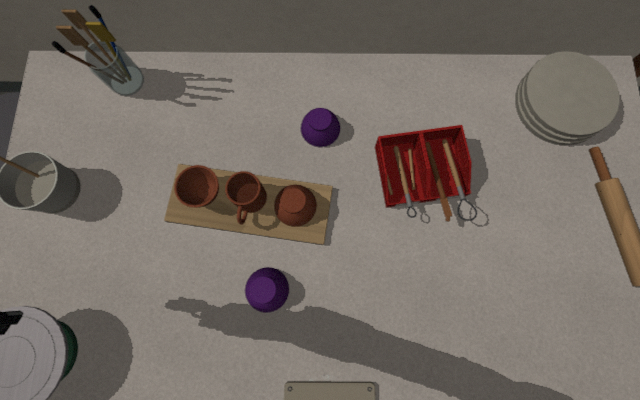

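View pics/side0.png

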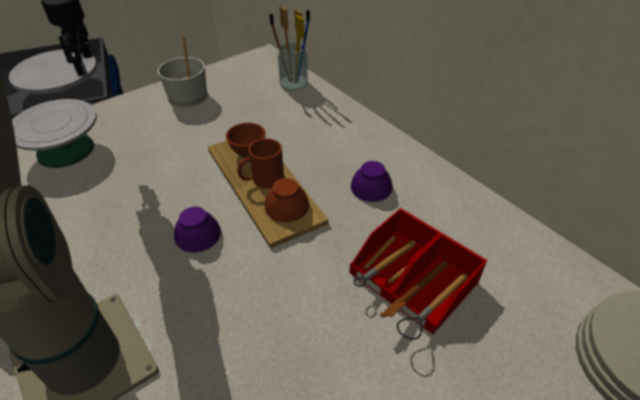

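The top view shows the big loop at about (467,210), the small loop at (411,211), and the upside-down bowl's foot at about (299,202). The side view shows the big loop at about (410,327) and the foot at (286,187). Next I'll refine these with crops.

```bash
python3 - <<'E'
from h import *
t=load('top0');s=load('side0')
C=[(t,437,180),(t,267,172),(s,380,297),(s,256,167)]
im=[cv2.resize(d['pixels'][y:y+60,x:x+60,::-1],(300,300),interpolation=cv2.INTER_CUBIC) for d,x,y in C]
cv2.imwrite('pics/crop.png',cv2.convertScaleAbs(np.vstack([np.hstack(im[:2]),np.hstack(im[2:])]),alpha=1.5))
for n,a,b,z in(('loop',(467,210),(410,327),48),('foot',(299,202),(286,187),82)):
    print(n,onz(t,*a,z),onz(s,*b,z))
E
```

```text
loop [ 492.95952318 -328.37634858   48.        ] [ 492.98492866 -328.24687084   48.        ]
foot [502.91622095  73.26218169  82.        ] [508.71070312  82.3717078   82.        ]
```

View pics/crop.png

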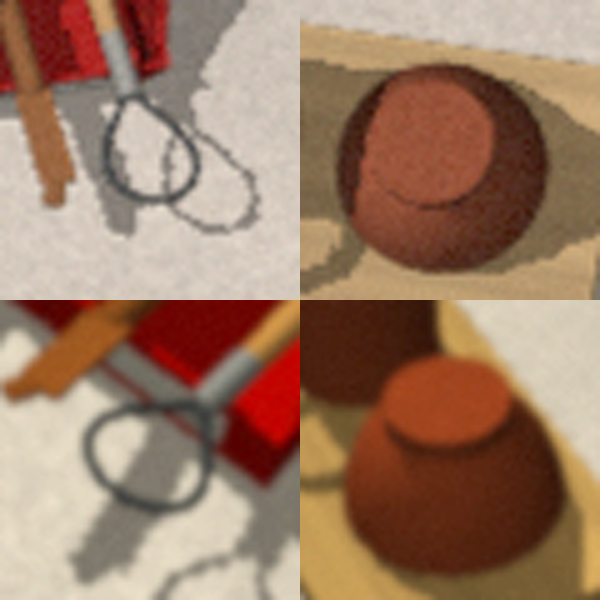

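The crops show the loop centred at top (466.8,210) and side (409.7,327.8). The foot disc is centred at top (293,200.4) and side (285.4,187.2).

```bash
python3 - <<'E'
from h import *
t=load('top0');s=load('side0')
def tri(a,b):
    (o1,r1),(o2,r2)=ray(t,*a),ray(s,*b); k=np.linalg.lstsq(np.c_[r1,-r2],o2-o1,rcond=None)[0]
    return (o1+k[0]*r1+o2+k[1]*r2)/2
for n,a,b,z in(('loop',(466.8,210),(409.7,327.8),48),('foot',(293,200.4),(285.4,187.2),82)):
    print(n,onz(t,*a,z),onz(s,*b,z),tri(a,b))
for n,a in(('mug',(245,188)),('up',(196,186))): print(n,onz(t,*a,113 if n=='mug' else 82))
print('knife',onz(t,448,215,47))
from scipy.spatial.transform import Rotation as R
st=ctrl.read_state(); M=R.from_euler('xyz',st['tool_rot']).as_matrix(); print(M.round(3))
P=np.array(st['eef_pos'])
L=np.array([492,-328.5,68]);F=np.array([505,87,102])
print('st->L',M.T@(L-P)); print('L->F',M.T@(F-L)); print('z up',M.T@[0,0,1])
E
```

```text
loop [ 492.95686965 -327.89448701   48.        ] [ 491.40819251 -329.06096594   48.        ] [ 492.96938653 -328.46759225   45.87999565]
foot [506.6408257   87.27554538  82.        ] [507.26690087  82.65845404  82.        ] [508.79656396  87.32210449  77.26314102]
mug [527.70906788 193.13893724 113.        ]
up [539.89253869 315.08005345  82.        ]
knife [ 480.67848308 -282.10360339   47.        ]
[[-0.903  0.43  -0.001]
 [ 0.43   0.903 -0.002]
 [-0.    -0.002 -1.   ]]
st->L [-585.53147198 -733.93608057  126.66735123]
L->F [167.07195443 380.59308167 -34.65715256]
z up [-1.13818827e-05 -1.72152265e-03 -9.99998518e-01]
```

Foot ≈ (507,85,82) and loop ≈ (492,-328.5,48). Both agree with the given heights to within about 5 mm. I'll fly at about z 230, on the robot side of the pots, with the fingers shut.

```bash
python3 -m handwheel '[[[0,0,0],[0,0,-0.01],1],[[0,0,0],[-0.012,-0.013,-0.01],1],[[0,0,0],[-0.025,-0.027,-0.01],1],[[0,0,0],[-0.025,-0.027,-0.005],1],[[0,0,0],[-0.025,-0.027,0],1]]'
python3 -m handwheel '[[[0,0,0],[-0.025,-0.027,0],1],[[0,0,0],[-0.025,-0.027,0],1],[[0,0,0],[-0.025,-0.027,0],1],[[0,0,0],[-0.025,-0.027,0],1],[[0,0,0],[-0.025,-0.027,0],1]]'
python3 -m handwheel '[[[0,0,0],[-0.025,-0.027,0],1],[[0,0,0],[-0.025,-0.027,0],1],[[0,0,0],[-0.025,-0.027,0],1],[[0,0,0],[-0.025,-0.027,0],1],[[0,0,0],[-0.012,-0.013,0],1]]'
cat >> h.py <<'E'
def go(t):
    from scipy.spatial.transform import Rotation as R
    s=ctrl.read_state(); P=np.array(s['eef_pos']); M=R.from_euler('xyz',s['tool_rot']).as_matrix()
    print(s['clock'],P.round(1),np.round(s['tool_rot'],3),'rel',(M.T@(np.array(t)-P)).round(1),'F',np.round(s['force'],1),s['width'])
E
python3 -c "
from h import *
go([492,-328.5,228])"
```

```text
clock: 0.52
eef_pos: [318.4, 464.0, 230.9]
tool_rot: [3.139, 0.0, 2.698]
force: [0.9, -1.1, 0.5]
width: 25.5
gripper_force: 0.0
clock: 0.93
eef_pos: [372.9, 287.3, 229.9]
tool_rot: [3.141, 0.0, 2.697]
force: [0.2, 0.1, 0.3]
width: -0.3
gripper_force: 0.0
clock: 1.35
eef_pos: [422.7, 126.6, 230.0]
tool_rot: [-3.141, 0.002, 2.691]
force: [0.3, -0.8, -0.5]
width: -0.4
gripper_force: 0.0
1.35 [422.7 126.6 230. ] [-3.141e+00  2.000e-03  2.691e+00] rel [-260.4 -379.6    2.8] F [ 0.3 -0.8 -0.5] -0.41278177371868763
```

```bash
python3 -m handwheel '[[[0,0,0],[-0.02,-0.029,0],1],[[0,0,0],[-0.02,-0.029,0],1],[[0,0,0],[-0.02,-0.029,0],1],[[0,0,0],[-0.02,-0.029,0],1],[[0,0,0],[-0.02,-0.029,0],1]]'
python3 -m handwheel '[[[0,0,0],[-0.02,-0.029,0],1],[[0,0,0],[-0.02,-0.029,0],1],[[0,0,0],[-0.02,-0.029,0],1],[[0,0,0],[-0.02,-0.029,0],1],[[0,0,0],[-0.02,-0.029,0],1]]'
python3 -m handwheel '[[[0,0,0],[-0.02,-0.029,0],1],[[0,0,0],[-0.02,-0.029,0],1],[[0,0,0],[-0.01,-0.015,0],1],[[0,0,0],[0,0,0],1],[[0,0,0],[0,0,0],1]]'
python3 -c "
from h import *
go([492,-328.5,68])"
```

```text
clock: 1.77
eef_pos: [449.7, -44.2, 230.0]
tool_rot: [3.141, 0.001, 2.697]
force: [1.4, -0.3, -0.2]
width: 0.2
gripper_force: 0.0
clock: 2.18
eef_pos: [477.4, -218.2, 229.9]
tool_rot: [3.141, 0.001, 2.697]
force: [0.4, -0.0, -0.9]
width: 0.2
gripper_force: 0.0
clock: 2.6
eef_pos: [490.7, -304.8, 229.3]
tool_rot: [3.142, -0.0, 2.694]
force: [0.4, 0.8, -0.0]
width: -0.0
gripper_force: 0.0
2.6 [ 490.7 -304.8  229.3] [ 3.142 -0.     2.694] rel [-11.5 -20.8 161.3] F [ 0.4  0.8 -0. ] -0.02061515653372246
```

```bash
python3 -m handwheel '[[[0,0,0],[-0.0115,-0.021,0],1],[[0,0,0],[0,0,0.01],1],[[0,0,0],[0,0,0.03],1],[[0,0,0],[0,0,0.03],1],[[0,0,0],[0,0,0.03],1]]'
python3 -m handwheel '[[[0,0,0],[0,0,0.02],1],[[0,0,0],[0,0,0.01],1],[[0,0,0],[0,0,0],1],[[0,0,0],[0,0,0],1],[[0,0,0],[0,0,0],1]]'
python3 - <<'E'
from h import *
t=snap('top','t1')['pixels'];s=snap('side','s1')['pixels']
a=[cv2.resize(i[y:y+80,x:x+80,::-1],(400,400),interpolation=cv2.INTER_CUBIC) for i,x,y in((t,427,165),(s,370,270))]
cv2.imwrite('pics/c1.png',cv2.convertScaleAbs(np.hstack(a),alpha=1.5)); go([492,-328.5,68])
E
```

```text
clock: 3.02
eef_pos: [492.9, -325.8, 128.6]
tool_rot: [3.14, 0.001, 2.699]
force: [0.4, -0.1, -0.8]
width: -0.3
gripper_force: 0.0
clock: 3.43
eef_pos: [493.5, -328.0, 100.7]
tool_rot: [-3.141, 0.003, 2.697]
force: [1.0, -0.0, 0.6]
width: -0.1
gripper_force: 0.0
3.5333 [ 493.4 -328.2  100.8] [-3.141e+00  3.000e-03  2.697e+00] rel [ 1.3 -0.8 32.8] F [ 0.3  0.4 -0. ] 0.3489485929614148
```

View pics/c1.png

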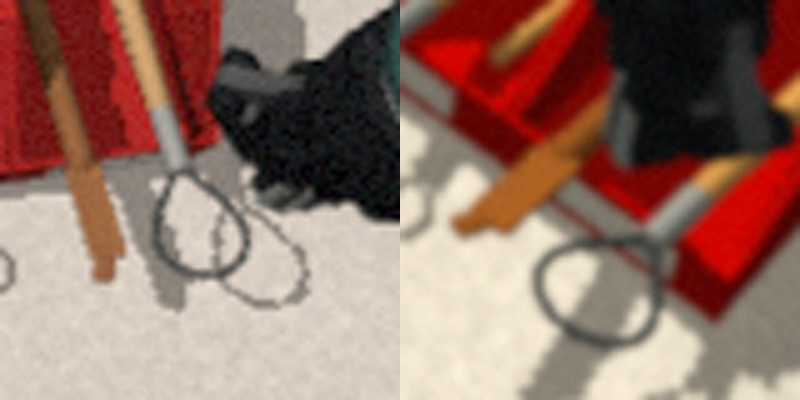

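```bash
python3 - <<'E'
from h import *
for f in('t1','s1'):
    d=load(f);T=np.array(d['pose'])
    for P in([493.4,-328.2,100.8],[493.4,-328.2,68]):
        p=T[:3,:3].T@(np.array(P)-T[:3,3]); print(f,d['cx']-d['fx']*p[0]/p[2],d['cy']+d['fy']*p[1]/p[2])
E
```

```text
t1 475.3029736310259 205.283216286025
t1 469.97551801766133 208.1636155924051
s1 414.1015626311757 310.7021906826674
s1 411.60212168184853 320.9090306006502
```

The crop shows the gripper up and to the right of the loop. The projected TCP lies slightly off the visible tips, so I'll look closer before going lower.

```bash
python3 - <<'E'
from h import *
t=load('t1')['pixels'];s=load('s1')['pixels']
A=[]
for i,x,y,m in((t,440,120,(475.3,205.3)),(s,360,210,(414.1,310.7))):
    c=cv2.resize(i[y:y+130,x:x+110,::-1],None,fx=3.6,fy=3.6,interpolation=cv2.INTER_CUBIC)
    c=(255*(c/255.)**.5).astype('uint8')
    cv2.circle(c,(int((m[0]+.5-x)*3.6),int((m[1]+.5-y)*3.6)),4,(0,255,0),1);A.append(c)
cv2.imwrite('pics/c2.png',np.hstack(A))
E
```

```text
(no output)
```

View pics/c2.png

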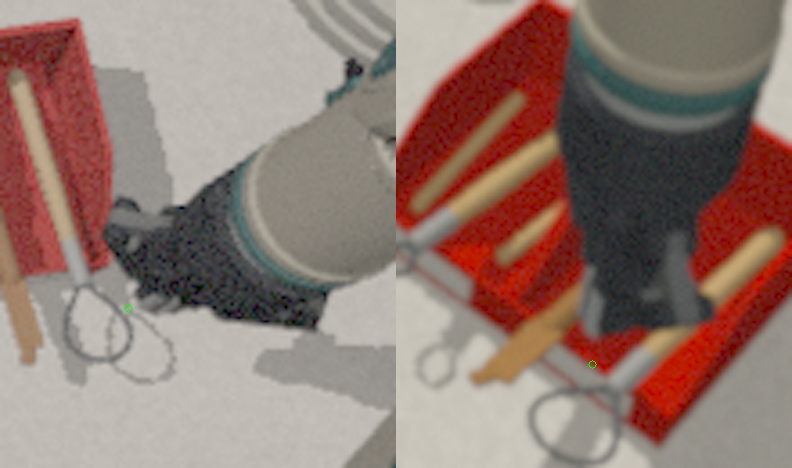

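The tips look about 10–20 mm short of the projected TCP, and the fingers look apart. I'll triangulate both fingers.

```bash
python3 - <<'E'
from h import *
t=load('t1');s=load('s1')
def tri(a,b):
    (o1,r1),(o2,r2)=ray(t,*a),ray(s,*b); k=np.linalg.lstsq(np.c_[r1,-r2],o2-o1,rcond=None)[0]
    p,q=o1+k[0]*r1,o2+k[1]*r2; return ((p+q)/2).round(1),np.linalg.norm(p-q).round(1)
print(tri((481.7,205.5),(413.9,302.2)),tri((470.5,187),(447.8,296)),tri((476,193.6),(430.5,301.7)))
st=ctrl.read_state();print(np.round(st['qpos'],3),st['width'])
E
python3 -m handwheel '[[[0,0,0],[0,0,0],1],[[0,0,0],[0,0,0],1],[[0,0,0],[0,0,0],1],[[0,0,0],[0,0,0],1],[[0,0,0],[0,0,0],1]]'
```

```text
(array([ 485.9, -328.7,  134.3]), np.float64(0.2)) (array([ 553.3, -334.5,   88.7]), np.float64(30.4)) (array([ 523.3, -332.9,  103.7]), np.float64(7.2))
[ 0.416  0.668  0.196  1.779 -0.187  0.71   1.839] 0.3489485929614148
clock: 3.95
eef_pos: [492.4, -327.7, 99.3]
tool_rot: [3.142, 0.0, 2.697]
force: [-0.9, -0.9, 0.1]
width: -0.1
gripper_force: 0.0
```

```bash
python3 - <<'E'
from h import *
from scipy.spatial.transform import Rotation as R
st=ctrl.read_state(); M=R.from_euler('xyz',st['tool_rot']).as_matrix()
def pr(d,P):
    T=np.array(d['pose']);p=T[:3,:3].T@(np.array(P)-T[:3,3]);return d['cx']-d['fx']*p[0]/p[2],d['cy']+d['fy']*p[1]/p[2]
t=load('top0')
print('base front',onz(t,286,382,0),onz(t,377,382,0), onz(t,286,382,20))
for c in((376,137),(464,127),(471,182),(388,205)): print('bin',onz(t,*c,0 if 0 else 60).round(0))
def draw(d,x,y,w,h,k,P,off):
    c=cv2.resize(d['pixels'][y:y+h,x:x+w,::-1],None,fx=k,fy=k,interpolation=cv2.INTER_CUBIC)
    c=(255*(c/255.)**.5).astype('uint8')
    for o,col in zip(off,((0,255,0),(255,0,0),(0,0,255),(0,255,255),(255,255,0))):
        u,v=pr(d,np.array(P)+M@np.array(o)); cv2.circle(c,(int((u+.5-x)*k),int((v+.5-y)*k)),4,col,2)
    return c
a=draw(load('side0'),20,0,110,110,3.5,[279.4,586.2,193.4],[[0,0,0],[0,50,-13],[0,-50,-13],[0,0,-73],[0,0,-150]])
t2=snap('top','t2');s2=snap('side','s2')
off=[[0,0,0],[0,40,-60],[0,-40,-60],[0,0,-73],[0,0,-150]]
b=draw(t2,440,130,110,110,3.5,st['eef_pos'],off);c=draw(s2,360,215,110,110,3.5,st['eef_pos'],off)
o=np.hstack([a,b,c]);cv2.imwrite('pics/c3.png',cv2.resize(o,(798,int(o.shape[0]*798/o.shape[1]))))
E
```

```text
base front [99.79964882 99.6567773   0.        ] [ 100.53504769 -108.3469371     0.        ] [104.44529794  97.61921042  20.        ]
bin [ 674. -112.   60.]
bin [ 702. -333.   60.]
bin [ 560. -339.   60.]
bin [ 502. -137.   60.]
```

View pics/c3.png

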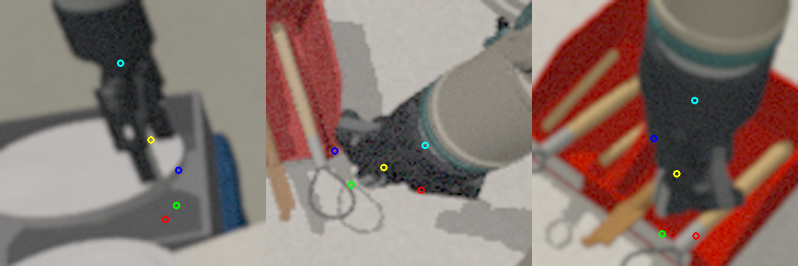

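The c3 overlay shows the visible gripper end offset from the projected TCP, both at the start and now. Before trusting the TCP, I'll check which parts move when the fingers open and when the tool turns.

```bash
python3 -m handwheel '[[[0,0,0],[0,0,-0.03],0],[[0,0,0],[0,0,-0.03],0],[[0,0,0],[0,0,0],0],[[0,0,0],[0,0,0],0],[[0,0,0],[0,0,0],0]]'
python3 -m handwheel '[[[0,0,0],[0,0,0],0],[[0,0,0],[0,0,0],0],[[0,0,0],[0,0,0],0],[[0,0,0],[0,0,0],0],[[0,0,0],[0,0,0],0]]'
python3 -c "
from h import *
snap('top','t3o');snap('side','s3o')"
python3 -m handwheel '[[[0,0,0],[0,0,0],1],[[0,0,0],[0,0,0],1],[[0,0,0],[0,0,0],1],[[0,0,0],[0,0,0],1],[[0,0,0],[0,0,0],1]]'
python3 -m handwheel '[[[0,0,0],[0,0,0],1],[[0,0,0],[0,0,0],1],[[0,0,0],[0,0,0],1],[[0,0,0],[0,0,0],1],[[0,0,0],[0,0,0],1]]'
python3 - <<'E'
from h import *
snap('top','t3c');snap('side','s3c')
from scipy.spatial.transform import Rotation as R
st=ctrl.read_state(); M=R.from_euler('xyz',st['tool_rot']).as_matrix();P=st['eef_pos'];print(P)
def pr(d,P):
    T=np.array(d['pose']);p=T[:3,:3].T@(np.array(P)-T[:3,3]);return d['cx']-d['fx']*p[0]/p[2],d['cy']+d['fy']*p[1]/p[2]
rows=[]
for f,x,y in(('t3',440,110),('s3',365,180)):
    r=[]
    for q in'oc':
        d=load(f+q);c=cv2.resize(d['pixels'][y:y+100,x:x+130,::-1],None,fx=3,fy=3,interpolation=cv2.INTER_CUBIC)
        c=(255*(c/255.)**.4).astype('uint8')
        for o,col in(([0,0,0],(0,255,0)),([0,0,-73],(0,255,255)),([0,42,-13],(255,0,0)),([0,-42,-13],(0,0,255))):
            u,v=pr(d,P+M@np.array(o,float));cv2.circle(c,(int((u+.5-x)*3),int((v+.5-y)*3)),3,col,1)
        r.append(c)
    rows.append(np.hstack(r))
cv2.imwrite('pics/c4.png',np.vstack(rows)[:600,:800])
E
```

```text
clock: 4.47
eef_pos: [492.0, -327.4, 158.8]
tool_rot: [3.141, -0.001, 2.697]
force: [-0.1, 0.1, 0.0]
width: 60.2
gripper_force: 0.0
clock: 4.88
eef_pos: [492.1, -327.6, 158.7]
tool_rot: [3.142, -0.001, 2.697]
force: [0.5, 0.3, -0.1]
width: 85.3
gripper_force: 0.0
clock: 5.4
eef_pos: [492.3, -327.7, 159.2]
tool_rot: [3.142, -0.0, 2.697]
force: [-0.3, 0.3, 0.0]
width: 25.3
gripper_force: 0.0
clock: 5.82
eef_pos: [492.3, -327.7, 159.2]
tool_rot: [-3.142, -0.0, 2.697]
force: [0.5, -0.1, 0.7]
width: 0.4
gripper_force: 0.0
[ 492.35962566 -327.754577    159.22502239]
```

View pics/c4.png

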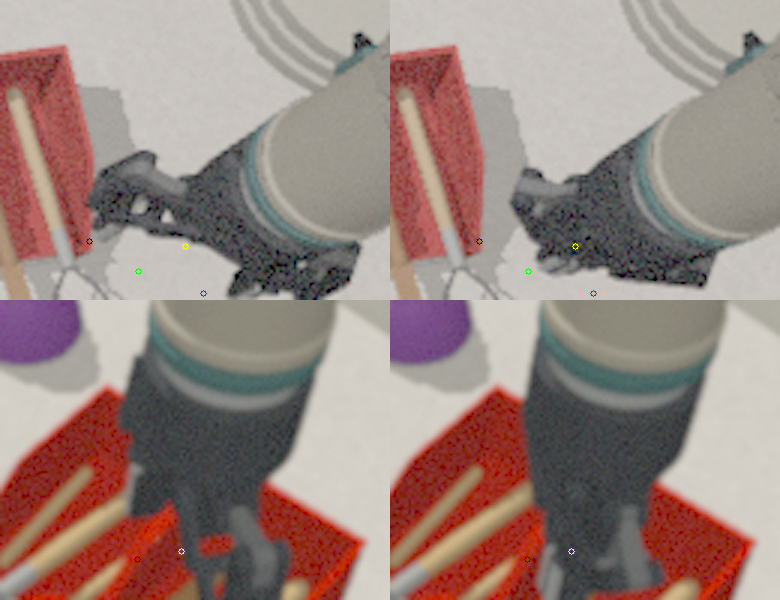

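The c4 picture shows the open fingers spread along the reported tool y, about 117 mm over the backs, so orientation is fine. The tips seem to lie behind the predicted TCP, so I need the lower parts, which were cut off.

```bash
python3 - <<'E'
from h import *
from scipy.spatial.transform import Rotation as R
st=ctrl.read_state(); M=R.from_euler('xyz',st['tool_rot']).as_matrix();P=st['eef_pos']
def pr(d,P):
    T=np.array(d['pose']);p=T[:3,:3].T@(np.array(P)-T[:3,3]);return d['cx']-d['fx']*p[0]/p[2],d['cy']+d['fy']*p[1]/p[2]
rows=[]
for f,x,y in(('t3',460,145),('s3',385,225)):
    r=[]
    for q in'oc':
        d=load(f+q);c=cv2.resize(d['pixels'][y:y+75,x:x+100,::-1],None,fx=4,fy=4,interpolation=cv2.INTER_CUBIC)
        c=(255*(c/255.)**.4).astype('uint8')
        L=(([0,0,0],(0,255,0)),([0,0,-30],(0,200,255)),([0,0,-73],(0,255,255))) if q=='c' else (([0,50,-13],(255,0,0)),([0,-50,-13],(0,0,255)),([0,50,-43],(255,160,0)),([0,-50,-43],(160,0,255)))
        for o,col in L:
            u,v=pr(d,P+M@np.array(o,float));cv2.circle(c,(int((u+.5-x)*4),int((v+.5-y)*4)),3,col,1)
        r.append(c)
    rows.append(np.hstack(r))
cv2.imwrite('pics/c5.png',np.vstack(rows))
E
```

```text
(no output)
```

View pics/c5.png

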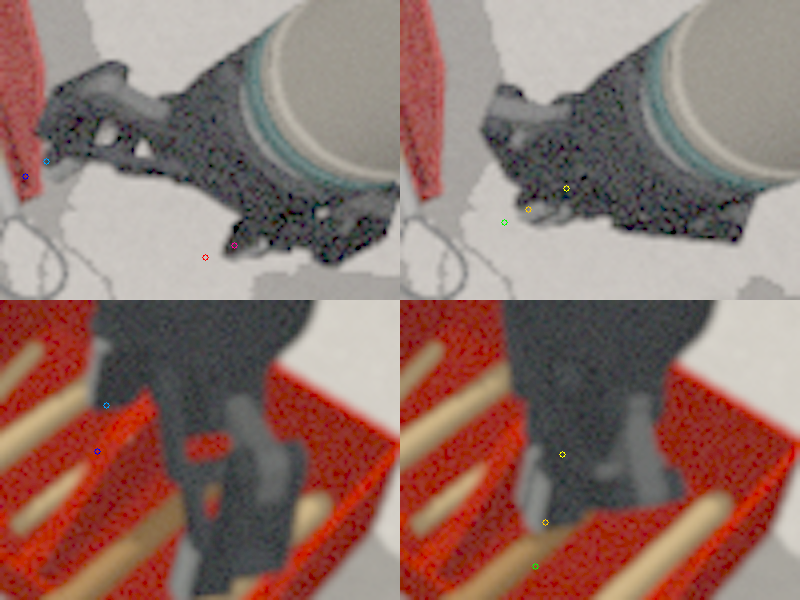

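The c5 picture shows the tips in both states, open and shut, sitting about 30 mm behind the reported TCP: the −30 marker is on the tip in top (528,209) and in side (545,522). I'll check this against the known body size before choosing a height.

```bash
python3 - <<'E'
from h import *
from scipy.spatial.transform import Rotation as R
st=ctrl.read_state(); M=R.from_euler('xyz',st['tool_rot']).as_matrix();P=st['eef_pos']
def pr(d,P):
    T=np.array(d['pose']);p=T[:3,:3].T@(np.array(P)-T[:3,3]);return d['cx']-d['fx']*p[0]/p[2],d['cy']+d['fy']*p[1]/p[2]
rows=[]
a=np.linspace(0,2*np.pi,40)
for f,x,y in(('t3c',455,115),('s3c',370,170)):
    d=load(f);k=4
    c=cv2.resize(d['pixels'][y:y+140,x:x+100,::-1],None,fx=k,fy=k,interpolation=cv2.INTER_CUBIC)
    c=(255*(c/255.)**.4).astype('uint8')
    for z,col in((0,(0,255,0)),(-30,(0,0,255))):
        box=[[s*38,t*42.5,z-73] for s,t in((1,1),(1,-1),(-1,-1),(-1,1))]
        ring=[[38*np.cos(q),38*np.sin(q),z-164] for q in a]
        tip=[[s*11,t*8,z] for s,t in((1,1),(1,-1),(-1,-1),(-1,1))]
        for pts in(box,ring,tip):
            q=np.array([[(np.array(pr(d,P+M@np.array(o,float)))+.5-[x,y])*k] for o in pts]).astype(int).reshape(-1,1,2)
            cv2.polylines(c,[q],True,col,1)
    rows.append(c)
cv2.imwrite('pics/c6.png',np.hstack(rows))
E
```

```text
(no output)
```

View pics/c6.png

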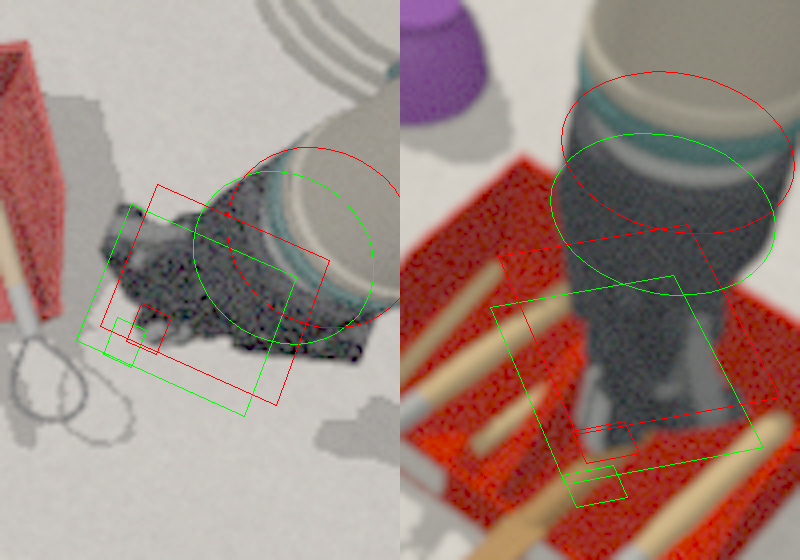

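The c6 picture shows that the −30 tip box fits the visible tips in both views and the reported TCP box does not. I'll turn the tool about its axis, which stays high, to get independent tip measurements from other sides.

```bash
python3 -m handwheel '[[[0,0,7],[0,0,0],1],[[0,0,7],[0,0,0],1],[[0,0,7],[0,0,0],1],[[0,0,7],[0,0,0],1],[[0,0,7],[0,0,0],1]]'
python3 -m handwheel '[[[0,0,7],[0,0,0],1],[[0,0,0],[0,0,0],1],[[0,0,0],[0,0,0],1]]' >/dev/null
python3 -c "
from h import *
snap('top','t4');snap('side','s4');print(ctrl.read_state()['eef_pos'],ctrl.read_state()['tool_rot'])"
python3 -m handwheel '[[[0,0,7],[0,0,0],1],[[0,0,7],[0,0,0],1],[[0,0,7],[0,0,0],1],[[0,0,7],[0,0,0],1],[[0,0,7],[0,0,0],1]]' >/dev/null
python3 -m handwheel '[[[0,0,7],[0,0,0],1],[[0,0,0],[0,0,0],1],[[0,0,0],[0,0,0],1]]'
python3 - <<'E'
from h import *
snap('top','t5');snap('side','s5');st=ctrl.read_state();print(st['eef_pos'],st['tool_rot'],st['qpos'][6])
P=st['eef_pos']
def pr(d,P):
    T=np.array(d['pose']);p=T[:3,:3].T@(np.array(P)-T[:3,3]);return np.array([d['cx']-d['fx']*p[0]/p[2],d['cy']+d['fy']*p[1]/p[2]])
def tri(t,s,a,b):
    (o1,r1),(o2,r2)=ray(t,*a),ray(s,*b); k=np.linalg.lstsq(np.c_[r1,-r2],o2-o1,rcond=None)[0]
    p,q=o1+k[0]*r1,o2+k[1]*r2; return ((p+q)/2).round(1),np.linalg.norm(p-q).round(1)
rows=[]
for i in('3c','4','5'):
    px=[]
    for c in'ts':
        d=load(c+i);h=cv2.cvtColor(d['pixels'],cv2.COLOR_RGB2HSV);mx=d['pixels'].max(2)
        mn=d['pixels'].min(2).astype(int); m=((mx<75)&((mx-mn)<22)).astype('uint8')
        m=cv2.morphologyEx(m,cv2.MORPH_OPEN,np.ones((3,3)))
        y,x=np.nonzero(m); g=pr(d,P); dn=pr(d,P)-pr(d,P+[0,0,30]);dn/=np.linalg.norm(dn)
        k=np.hypot(x-g[0],y-g[1])<60; q=np.c_[x,y][k]; s=(q-g)@dn; e=q[s>s.max()-2].mean(0); px.append(e)
        print(i,c,'extreme',e,'TCP',g.round(1),'along',s.max().round(1),'dn',dn.round(2))
    print(tri(load('t'+i),load('s'+i),*px))
k=4
for i in'45':
    r=[]
    for c,x,y in(('t',450,125),('s',370,200)):
        d=load(c+i);a=cv2.resize(d['pixels'][y:y+75,x:x+100,::-1],None,fx=k,fy=k,interpolation=cv2.INTER_CUBIC);a=(255*(a/255.)**.4).astype('uint8')
        for z,col in((0,(0,255,0)),(15,(0,255,255)),(30,(0,0,255))): cv2.circle(a,tuple(((pr(d,P+[0,0,z])+.5-[x,y])*k).astype(int)),3,col,1)
        r.append(a)
    rows.append(np.hstack(r))
cv2.imwrite('pics/c7.png',np.vstack(rows))
E
```

```text
clock: 6.33
eef_pos: [492.4, -327.7, 159.2]
tool_rot: [3.141, 0.0, 2.08]
force: [-0.3, 0.3, -0.3]
width: -0.2
gripper_force: 0.0
[ 492.39036086 -327.65008128  159.16738151] [ 3.14156822e+00 -1.18730210e-04  1.96674121e+00]
clock: 7.35
eef_pos: [492.3, -327.6, 159.0]
tool_rot: [-3.141, 0.0, 1.235]
force: [0.1, -0.0, -0.9]
width: 0.0
gripper_force: 0.0
[ 492.36219835 -327.69367085  159.20418416] [ 3.14155552e+00 -3.18139845e-04  1.23425761e+00] 0.6595940219563509
3c t extreme [486.         188.97297297] TCP [485.7 200.1] along -4.3 dn [-0.88  0.47]
3c s extreme [409. 338.] TCP [418.3 291.1] along 48.7 dn [-0.24  0.97]
(array([ 505. , -354.9,   67. ]), np.float64(72.2))
4 t extreme [472.71428571 249.14285714] TCP [485.7 200.1] along 35.7 dn [-0.88  0.47]
4 s extreme [407.52380952 337.76190476] TCP [418.3 291.1] along 49.0 dn [-0.24  0.97]
(array([ 424.3, -339.5,   84.3]), np.float64(65.8))Traceback (most recent call last):
  File "<stdin>", line 17, in <module>
    return umr_maximum(a, axis, None, out, keepdims, initial, where)
ValueError: zero-size array to reduction operation maximum which has no identity
```

```bash
python3 - <<'E'
from h import *
P=np.array([492.4,-327.7,159.2])
def pr(d,P):
    T=np.array(d['pose']);p=T[:3,:3].T@(np.array(P)-T[:3,3]);return np.array([d['cx']-d['fx']*p[0]/p[2],d['cy']+d['fy']*p[1]/p[2]])
rows=[];k=4
for i in'45':
    r=[]
    for c,x,y in(('t',450,140),('s',370,235)):
        d=load(c+i);a=cv2.resize(d['pixels'][y:y+75,x:x+100,::-1],None,fx=k,fy=k,interpolation=cv2.INTER_CUBIC);a=(255*(a/255.)**.4).astype('uint8')
        for z,col in((0,(0,255,0)),(15,(0,255,255)),(30,(0,0,255))): cv2.circle(a,tuple(((pr(d,P+[0,0,z])+.5-[x,y])*k).astype(int)),3,col,1)
        r.append(a)
    rows.append(np.hstack(r))
cv2.imwrite('pics/c7.png',np.vstack(rows))
E
```

```text
(no output)
```

View pics/c7.png

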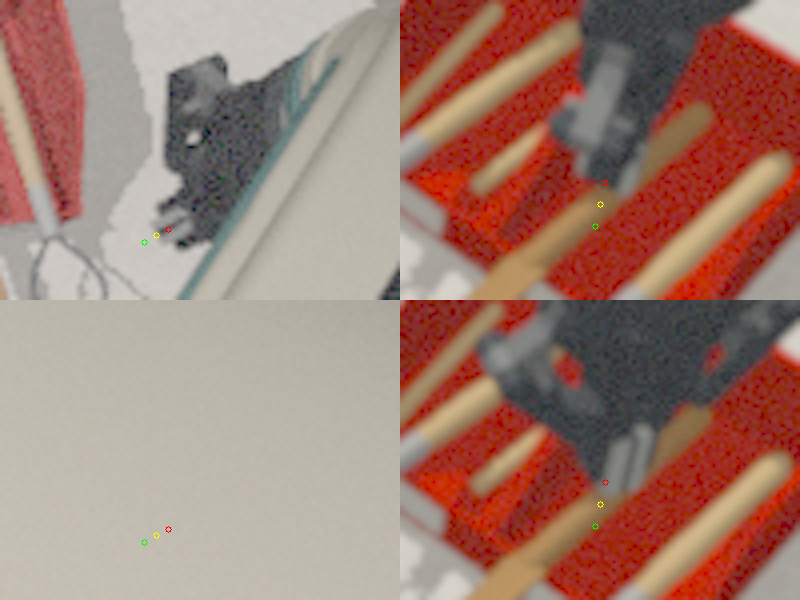

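The c7 picture shows the shut fingertips clearly: top at about (490.9,196), side at about (423–425,282). They don't match the reported-TCP marker (green), and sit close to the +30 mm marker (red).

```bash
python3 - <<'E'
from h import *
t=load('t4');s=load('s4')
def tri(a,b):
    (o1,r1),(o2,r2)=ray(t,*a),ray(s,*b); k=np.linalg.lstsq(np.c_[r1,-r2],o2-o1,rcond=None)[0]
    p,q=o1+k[0]*r1,o2+k[1]*r2; return ((p+q)/2).round(1),np.linalg.norm(p-q).round(1)
for a in((490.7,196.2),(491.5,196.5),(490,196)):
  for b in((423,282),(425,282.5),(422,282.5)): print(a,b,*tri(a,b))
E
```

```text
(490.7, 196.2) (423, 282) [ 495.9 -329.2  182.4] 1.4
(490.7, 196.2) (425, 282.5) [ 497.5 -330.8  180.6] 3.9
(490.7, 196.2) (422, 282.5) [ 495.2 -329.   181.9] 0.4
(491.5, 196.5) (423, 282) [ 494.8 -330.   184.2] 1.3
(491.5, 196.5) (425, 282.5) [ 496.4 -331.5  182.4] 3.8
(491.5, 196.5) (422, 282.5) [ 494.1 -329.7  183.7] 0.5
(490, 196) (423, 282) [ 496.8 -328.6  180.9] 1.6
(490, 196) (425, 282.5) [ 498.4 -330.1  179. ] 4.2
(490, 196) (422, 282.5) [ 496.1 -328.3  180.4] 0.2
```

```bash
python3 - <<'E'
from h import *
t=load('top0');s=load('side0')
def tri(a,b):
    (o1,r1),(o2,r2)=ray(t,*a),ray(s,*b); k=np.linalg.lstsq(np.c_[r1,-r2],o2-o1,rcond=None)[0]
    p,q=o1+k[0]*r1,o2+k[1]*r2; return ((p+q)/2).round(1),np.linalg.norm(p-q).round(1)
print('mug',*tri((245,188),(266,148))); print('up',*tri((196,186),(246,137)));print('purple foot',*tri((320,121),(373,169)))
# tip pixel drop checks: where dark/grey gripper ends along TCP axis, by difference with the empty scene
P=np.array([492.4,-327.7,159.2])
def pr(d,P):
    T=np.array(d['pose']);p=T[:3,:3].T@(np.array(P)-T[:3,3]);return np.array([d['cx']-d['fx']*p[0]/p[2],d['cy']+d['fy']*p[1]/p[2]])
for n,b,z0 in(('s4','side0',159.2),('s5','side0',159.2),('s1','side0',100),('t4','top0',159.2)):
    d=load(n);D=np.abs(d['pixels'].astype(int)-load(b)['pixels']).max(2); D=cv2.GaussianBlur(D.astype('float32'),(3,3),0)
    print(n,[(z,int(max(D[tuple(np.round(pr(d,[492.4+x,-327.7+y,z0+z])[::-1]).astype(int))] for x,y in((0,0),(6,0),(-6,0),(0,6),(0,-6))))) for z in range(-10,60,5)])
E
```

```text
mug [528.2 192.1 115.5] 2.5
up [545.  321.2  64.6] 1.2
purple foot [719.1  26.   60.4] 6.5
s4 [(-10, 6), (-5, 7), (0, 7), (5, 8), (10, 6), (15, 7), (20, 18), (25, 37), (30, 61), (35, 64), (40, 64), (45, 65), (50, 63), (55, 64)]
s5 [(-10, 7), (-5, 7), (0, 7), (5, 8), (10, 7), (15, 12), (20, 29), (25, 37), (30, 61), (35, 62), (40, 61), (45, 59), (50, 59), (55, 54)]
s1 [(-10, 7), (-5, 7), (0, 8), (5, 9), (10, 8), (15, 12), (20, 28), (25, 61), (30, 63), (35, 64), (40, 65), (45, 67), (50, 65), (55, 65)]
t4 [(-10, 5), (-5, 5), (0, 8), (5, 21), (10, 62), (15, 88), (20, 87), (25, 100), (30, 93), (35, 94), (40, 89), (45, 110), (50, 120), (55, 121)]
```

The mug rim comes out at z 115 (true 113), so the cameras are sound. The visible tip really is about 20–25 mm above the reported TCP. I'll turn back to the clear view, go down to a reported z of 90, and measure the tip from a difference mask.

```bash
python3 -m handwheel '[[[0,0,-7],[0,0,0],1],[[0,0,-7],[0,0,0],1],[[0,0,-7],[0,0,0],1],[[0,0,-7],[0,0,0],1],[[0,0,-7],[0,0,0],1]]' >/dev/null
python3 -m handwheel '[[[0,0,-7],[0,0,0.02],1],[[0,0,0],[0,0,0.03],1],[[0,0,0],[0,0,0.02],1],[[0,0,0],[0,0,0],1],[[0,0,0],[0,0,0],1]]'
python3 - <<'E'
from h import *
snap('top','t6');snap('side','s6');go([492,-328.5,68]);P=np.array(ctrl.read_state()['eef_pos'])
def pr(d,P):
    T=np.array(d['pose']);p=T[:3,:3].T@(np.array(P)-T[:3,3]);return np.array([d['cx']-d['fx']*p[0]/p[2],d['cy']+d['fy']*p[1]/p[2]])
for n,b in(('t6','top0'),('s6','side0')):
    d=load(n);D=np.abs(d['pixels'].astype(int)-load(b)['pixels']).max(2)
    br=d['pixels'].max(2)
    g=pr(d,P);print(n,'TCP',g.round(1),'+25',pr(d,P+[0,0,25]).round(1))
    x0,y0=int(g[0])-8,int(g[1])-18; print('cols',x0)
    for y in range(y0,y0+26): print(y,''.join('.' if D[y,x]<25 else ('#' if br[y,x]<60 else '+') for x in range(x0,x0+34)))
E
```

```text
clock: 8.28
eef_pos: [491.7, -327.6, 88.8]
tool_rot: [-3.141, -0.002, 1.965]
force: [-0.8, -0.6, 0.4]
width: 0.2
gripper_force: 0.0
8.3833 [ 493.1 -328.7   90.5] [3.140e+00 2.000e-03 1.964e+00] rel [ 0.6 -1.  22.5] F [ 0.1 -0.2 -0.3] -0.12992739732068959
t6 TCP [473.8 206.3] +25 [478.1 204. ]
cols 465
188 ...........##########++.+.++++....
189 ...........##########++..++++.....
190 ............########++..++++++.+..
191 ............#######+++..+++++.....
192 .............++####++..+++++......
193 ...............+##+++..+++++......
194 ...............+##+++.+++++.......
195 ...............+#+++++++++........
196 ..............+##+++++++++........
197 .............+##++++++++..+..++++.
198 ...........++###+++++++++..++++...
199 ..........+####+++++++++...+.+.+++
200 ..........+###+++++++++.+++.+.++.+
201 ..........+###++++++++...+++..++..
202 ...........##+++.++++.....++.+++.+
203 ...........##+++++++++.++++++.+...
204 ...........#++++++++++++++.....+..
205 ..........+#+++++++++++..++.+.++.+
206 .........++...+++++++++++.+.++.++.
207 .........##..+.++++++++++.+.+++...
208 ...........+.
[... 578 characters left out ...]
04 .....#############................
305 .......##########+................
306 .........#######++................
307 ...........#####+.................
308 ..............++..................
309 ..................................
310 ..................................
311 ..................................
312 ..................................
313 ..................................
314 ..................................
315 ..................................
316 ..................................
317 ..................................
318 ..................................
319 ..................................
320 ..................................
321 ..................................
```

```bash
python3 - <<'E'
from h import *
from scipy.spatial.transform import Rotation as R
P=np.array([492.5,-328.2,89.8]);M=R.from_euler('xyz',[3.1416,0,1.965]).as_matrix()
def pr(d,P):
    T=np.array(d['pose']);p=T[:3,:3].T@(np.array(P)-T[:3,3]);return np.array([d['cx']-d['fx']*p[0]/p[2],d['cy']+d['fy']*p[1]/p[2]])
for z in(0,15,20,25,30,35):
  for n in('t6','s6'):
    d=load(n);print(z,n,[pr(d,P+M@np.array([a,b,-z])).round(1).tolist() for a,b in((11,6),(11,-6),(-11,-6),(-11,6))])
for n,(x0,x1,y0,y1) in(('t6',(468,492,192,212)),('s6',(405,428,298,311))):
    p=load(n)['pixels'].astype(int); print(n)
    for y in range(y0,y1): print(y,' '.join('%3d'%p[y,x,1] for x in range(x0,x1)))
E
```

```text
0 t6 [[468.0, 206.1], [470.4, 210.8], [479.0, 207.2], [476.6, 202.5]]
0 s6 [[408.3, 309.1], [405.6, 314.4], [417.6, 319.9], [420.2, 314.6]]
15 t6 [[470.5, 204.7], [472.9, 209.5], [481.6, 205.9], [479.1, 201.1]]
15 s6 [[409.3, 304.3], [406.7, 309.6], [418.8, 315.1], [421.4, 309.8]]
20 t6 [[471.3, 204.2], [473.7, 209.1], [482.5, 205.5], [480.0, 200.6]]
20 s6 [[409.7, 302.7], [407.0, 308.0], [419.2, 313.5], [421.9, 308.2]]
25 t6 [[472.1, 203.8], [474.6, 208.7], [483.4, 205.0], [480.9, 200.1]]
25 s6 [[410.1, 301.1], [407.4, 306.3], [419.7, 311.9], [422.3, 306.6]]
30 t6 [[473.0, 203.3], [475.4, 208.2], [484.3, 204.5], [481.8, 199.6]]
30 s6 [[410.5, 299.4], [407.8, 304.7], [420.1, 310.3], [422.7, 304.9]]
35 t6 [[473.8, 202.8], [476.3, 207.8], [485.2, 204.0], [482.7, 199.1]]
35 s6 [[410.9, 297.8], [408.1, 303.0], [420.5, 308.6], [423.2, 303.2]]
t6
192  25  23  46  83  87  89  86  84  84  69  57  61  37  18  30  51  82 103 116 113 111  99  93 105
193  19  31  56  79  88  86  85  81  84  93 106 119  72  27  45  69  96 110 115 116 100  93  98 106
194  46  58  81  88  85  90  86  89  88 118 133
[... 2303 characters left out ...]
  34  35  23  12   1   3   3
304  35  16   1   5  11  16   9  10  11   9   7  11   8  11  21  33  43  37  20   8   3   1   8
305  39  19   8   3   5   7   6   7   7   9   7  10   8  17  29  44  45  34  17   3   6  11  25
306  58  39  23   8   4   4   3   5   4   6   5  10   9  23  38  48  44  28   9   2  12  31  54
307  73  63  45  28  13   1   2   1   3   6   4   5  11  24  40  44  36  19  11  15  35  63  84
308  80  76  65  53  37  20   6   5   3   4   4   7  10  19  29  33  22  11  14  37  65  90 102
309  80  79  76  68  57  39  22  10   4   2   3   3   6  11  14  17  10  17  38  64  91 105 106
310  79  80  81  79  72  63  44  29  14   6   5   1   1   4   7   7  16  37  63  91 104 108 101
```

The mask puts the shut tips about 31 mm above the reported TCP, with about +3 mm in x: the side bottom corner at (420,308) matches an offset of 30–35. I'll act on the tips as seen, going down in steps and re-measuring against the loop.

```bash
python3 -m handwheel '[[[0,0,0],[0.002,0,0.015],1],[[0,0,0],[0,0,0.013],1],[[0,0,0],[0,0,0],1],[[0,0,0],[0,0,0],1],[[0,0,0],[0,0,0],1]]'
cat >> h.py <<'E'
def pr(d,P):
    T=np.array(d['pose']);p=T[:3,:3].T@(np.array(P)-T[:3,3]);return np.array([d['cx']-d['fx']*p[0]/p[2],d['cy']+d['fy']*p[1]/p[2]])
def tipcheck(tag,w=(-14,20,-26,14)):
    from scipy.spatial.transform import Rotation as R
    st=ctrl.read_state();P=np.array(st['eef_pos']);M=R.from_euler('xyz',st['tool_rot']).as_matrix();go(P)
    d=snap('side',tag);B=load('side0')['pixels'].astype(int);p=d['pixels'].astype(int);D=np.abs(p-B).max(2)
    g=pr(d,P);print('TCP',g.round(1))
    for z in(0,25,30,35): print(z,[pr(d,P+M@np.array([a,b,-z])).round(1).tolist() for a,b in((11,-6),(-11,-6))])
    for y in range(int(g[1])+w[2],int(g[1])+w[3]): print(y,''.join('.' if D[y,x]<25 else ('#' if p[y,x].max()<75 else '+') for x in range(int(g[0])+w[0],int(g[0])+w[1])),''.join('d' if B[y,x].max()<85 else '-' for x in range(int(g[0])+w[0],int(g[0])+w[1])))
    print('col0',int(g[0])+w[0])
E
python3 -c "
from h import *
tipcheck('s7')"
```

```text
clock: 8.8
eef_pos: [492.5, -326.7, 62.6]
tool_rot: [3.14, 0.002, 1.964]
force: [0.1, 0.1, 0.5]
width: 0.0
gripper_force: 0.0
8.8 [ 492.5 -326.7   62.6] [3.140e+00 2.000e-03 1.964e+00] rel [0. 0. 0.] F [0.1 0.1 0.5] 0.0031003684047470866
TCP [410.2 322.2]
0 [[403.1, 322.1], [414.8, 327.6]]
25 [[404.8, 314.4], [416.7, 320.0]]
30 [[405.1, 312.9], [417.1, 318.4]]
35 [[405.4, 311.3], [417.5, 316.8]]
296 ............####################.. ---ddd-----ddddddddddddddddddddddd
297 ............###################... ----d-----dddddddddddddddddddddddd
298 ...........####################... d--------ddddddddddddddddddddddddd
299 ........######################.... d-------dddddddddddddddddddddddddd
300 ......#######################..... -------ddddddddddddddddddddddddddd
301 .....#######################...... -------ddddddddddddddddddddddddddd
302 ....########################...... ---------ddddddddddddddddddddddddd
303 ...########################....... ---------ddddddddddddddddddddddddd
304 ..#########################....... ---------dddddddddddddddddddddddd-
305 ..#########################....
[... 1567 characters left out ...]
------------ddddddddddddd
327 .................................. -d------------ddd-d-d-dddddddddddd
328 .................................. -dd------------d-d-----ddddddddddd
329 .................................. --d------------d-d------dddddddddd
330 .................................. --dd-----------dd-------dddddddddd
331 .................................. ---d-------d------d-----ddd--ddddd
332 .................................. ---dd-----------d-------dd----dddd
333 .................................. ----dd----------dd------d-------dd
334 .................................. -----dddddd-----d-------d-------dd
335 .................................. ------ddddddddddd------dd---------
col0 396
```

The loop interior (rows 320–327) isn't covered, so the tips are at about z 95 with the report at 62.6. That confirms the +32 mm offset, so I'll lower another 25 mm.

```bash
python3 -m handwheel '[[[0,0,0],[0,0,0.008],1],[[0,0,0],[0,0,0.008],1],[[0,0,0],[0,0,0.005],1],[[0,0,0],[0,0,0],1],[[0,0,0],[0,0,0],1]]'
python3 -c "
from h import *
tipcheck('s8',(-14,20,-22,6))
B=load('top0')['pixels'].astype(int);p=snap('top','t8')['pixels'].astype(int)
D=np.abs(p-B).max(2)
for y in range(190,222): print(y,''.join(('.' if B[y,x].max()>70 else ',') if D[y,x]<22 else ('#' if p[y,x].max()<65 else '+') for x in range(450,500)))
s=load('top0');print(pr(s,[492,-328.5,48]),pr(s,[492,-328.5,68]))
"
```

```text
clock: 9.27
eef_pos: [491.1, -325.6, 39.5]
tool_rot: [-3.141, -0.001, 1.964]
force: [0.1, -0.4, -0.6]
width: -0.1
gripper_force: 0.0
9.2667 [ 491.1 -325.6   39.5] [-3.141e+00 -1.000e-03  1.964e+00] rel [0. 0. 0.] F [ 0.1 -0.4 -0.6] -0.13058017652949278
TCP [407.6 329. ]
0 [[400.7, 328.9], [412.1, 334.3]]
25 [[402.3, 321.5], [414.0, 327.0]]
30 [[402.6, 320.0], [414.4, 325.5]]
35 [[403.0, 318.5], [414.7, 324.0]]
307 ...............###############.... --------ddddddddd----ddddddddddddd
308 .................#############.... -------ddddddddddd----dddddddddd--
309 ......#####...#.#############..... ------ddddddddddddd-----ddddddd---
310 .....######....#############...... -----dddddddddddddddd----ddddd----
311 ....######.....#############...... ----dddddddddddddddddd-----dd-----
312 ...#######....#############....... ------dddddddddddddddddd---------d
313 ..+#######....#############....... -------dddddddddddddddddd-------dd
314 ..+#######....############........ ---------ddddddddddddddddd-----ddd
315 ...+########...###########........ ----------dddddddddddddddd----dddd
316 ...++###########
[... 2510 characters left out ...]
......###++++.++.++...+++++++++#####+++
211 .......,,........++##+++.++.+++..++++++++#####++++
212 ........,.........+##++++.++++++...++++++####+++++
213 ........,.........+++.+++.+.+++++...++++#####+++++
214 ........,,...........++++.+++++++++.+.++####++++++
215 .........,.........+.+++.+.++++++++..++#####++++++
216 .........,,..........+++++.+++++++++..#####+++++++
217 ..........,,,.....+.+++.++++++++++++++####++++++++
218 ...........,,,...++.+.++.++++++++++++#####++++++++
219 ............,,,,..+++++.+++++++++++++####+++++++++
220 ..................++++.+++++++++++++####++++++++++
221 ................++++...++++++++++++#####++++++++++
[467.08313006 210.39196362] [470.15133536 208.74774192]
```

The tips are at about z 72 over the loop (top ≈(469,207), expected (470,208.7)). A small trim, then hold.

```bash
python3 -m handwheel '[[[0,0,0],[-0.0015,-0.003,0.003],1],[[0,0,0],[0,0,0],1],[[0,0,0],[0,0,0],1],[[0,0,0],[0,0,0],1],[[0,0,0],[0,0,0],1]]'
python3 -m handwheel '[[[0,0,0],[0,0,0],1],[[0,0,0],[0,0,0],1],[[0,0,0],[0,0,0],1],[[0,0,0],[0,0,0],1],[[0,0,0],[0,0,0],1]]' >/dev/null
python3 -m handwheel '[[[0,0,0],[0,0,0],1],[[0,0,0],[0,0,0],1],[[0,0,0],[0,0,0],1],[[0,0,0],[0,0,0],1],[[0,0,0],[0,0,0],1]]' >/dev/null
python3 -m handwheel '[[[0,0,0],[0,0,0],1],[[0,0,0],[0,0,0],1],[[0,0,0],[0,0,0],1],[[0,0,0],[0,0,0],1],[[0,0,0],[0,0,0],1]]' >/dev/null
python3 -m handwheel '[[[0,0,0],[0,0,0],1],[[0,0,0],[0,0,0],1],[[0,0,0],[0,0,0],1],[[0,0,0],[0,0,0],1],[[0,0,0],[0,0,0],1]]' >/dev/null
python3 -m handwheel '[[[0,0,0],[0,0,0],1],[[0,0,0],[0,0,0],1],[[0,0,0],[0,0,0],1],[[0,0,0],[0,0,0],1],[[0,0,0],[0,0,0],1]]' >/dev/null
python3 -m handwheel '[[[0,0,0],[0,0,0],1],[[0,0,0],[0,0,0],1],[[0,0,0],[0,0,0],1],[[0,0,0],[0,0,0],1],[[0,0,0],[0,0,0],1]]' >/dev/null
python3 -m handwheel '[[[0,0,0],[0,0,0],1],[[0,0,0],[0,0,0],1],[[0,0,0],[0,0,0],1],[[0,0,0],[0,0,0],1],[[0,0,0],[0,0,0],1]]'
python3 -c "
from h import *
tipcheck('s9',(-14,20,-15,0))"
```

```text
clock: 9.78
eef_pos: [489.5, -328.5, 37.3]
tool_rot: [3.141, 0.0, 1.964]
force: [0.2, -0.7, -0.4]
width: 0.3
gripper_force: 0.0
clock: 12.7
eef_pos: [489.4, -328.4, 37.2]
tool_rot: [3.142, -0.0, 1.964]
force: [-0.1, -0.3, -0.1]
width: 0.0
gripper_force: 0.0
12.7 [ 489.4 -328.4   37.2] [ 3.142 -0.     1.964] rel [0. 0. 0.] F [-0.1 -0.3 -0.1] 0.012602168161541168
TCP [407.9 331.3]
0 [[400.9, 331.2], [412.3, 336.6]]
25 [[402.5, 323.8], [414.2, 329.4]]
30 [[402.9, 322.3], [414.6, 327.9]]
35 [[403.2, 320.8], [415.0, 326.4]]
316 ...+########...###########........ ------------dddddddddddddddd-ddddd
317 ...+########....########.......... ------------dddddddddddddddddddddd
318 ...+#######........####........... -----------ddddddddddddddddddddddd
319 ....+######.....########.......... ---------ddddddddddddddddddddddddd
320 .....+###################......... -------ddd-----ddddddddddddddddddd
321 .........+##############.......... ------dd----------dddddddddddddddd
322 ..........++############.......... -----dd-----------dddddddddddddddd
323 ............++#########........... -----d------------d--ddddddddddddd
324 ..............++#######........... ----d--------------dd--ddddddddddd
325 .................#####............ ----d-------------d----ddddddddddd
326 .................................. ----d-------------------dddddddddd
327 .................................. ----d------------ddd-d-d-ddddddddd
328 .................................. ----dd------------d-d-----dddddddd
329 .................................. -----d------------d-d------ddddddd
330 .................................. -----dd-----------dd-------ddddddd
col0 393
```

The first target was held 2.9 s with the tips at about z 70, touching nothing. Next: straight up, across high, to above the bowl.

```bash
python3 -m handwheel '[[[0,0,0],[0,0,-0.015],1],[[0,0,0],[0,0,-0.035],1],[[0,0,0],[0,0,-0.035],1],[[0,0,0],[0,0,-0.035],1],[[0,0,0],[0,0,-0.025],1]]' >/dev/null
python3 -m handwheel '[[[0,0,0],[0,0,0],1],[[0,0,0],[0.016,0.007,0],1],[[0,0,0],[0.031,0.014,0],1],[[0,0,0],[0.031,0.014,0],1],[[0,0,0],[0.031,0.014,0],1]]'
python3 -m handwheel '[[[0,0,0],[0.031,0.014,0],1],[[0,0,0],[0.031,0.014,0],1],[[0,0,0],[0.031,0.014,0],1],[[0,0,0],[0.031,0.014,0],1],[[0,0,0],[0.031,0.014,0],1]]' >/dev/null
python3 -m handwheel '[[[0,0,0],[0.031,0.014,0],1],[[0,0,0],[0.031,0.014,0],1],[[0,0,0],[0.031,0.014,0],1],[[0,0,0],[0.016,0.007,0],1],[[0,0,0],[0,0,0],1]]' >/dev/null
python3 -m handwheel '[[[0,0,0],[0,0,0],1],[[0,0,0],[0,0,0],1],[[0,0,0],[0,0,0],1]]'
python3 -c "
from h import *
go([504,86,70])
# foot disc: bright clay mask in side and top
t=load('top0');s=load('side0')
for d,c in((t,(293,200)),(s,(286,187))):
    p=d['pixels'].astype(int);print(p[c[1],c[0]])
    x0,y0=c[0]-24,c[1]-22
    for y in range(y0,y0+46,1): print(y,''.join('%x'%min(15,p[y,x,0]//16) for x in range(x0,x0+52)))
    print('col0',x0)
"
```

```text
clock: 13.58
eef_pos: [492.3, -207.7, 181.6]
tool_rot: [-3.141, -0.001, 1.963]
force: [1.1, -1.0, -0.7]
width: -0.0
gripper_force: 0.0
clock: 14.67
eef_pos: [501.7, 78.8, 182.1]
tool_rot: [-3.141, 0.001, 1.961]
force: [-0.2, 0.2, -1.1]
width: 0.2
gripper_force: 0.0
14.6667 [501.7  78.8 182.1] [-3.141e+00  1.000e-03  1.961e+00] rel [  5.9   5.  112.1] F [-0.2  0.2 -1.1] 0.2341812959700514
[99 53 36]
178 8888888887777888888888889988898888888888888888888988
179 7777878888888887777788888889988888898888888998888988
180 7777777777777778888888877778888888888888988888888888
181 7777777777777777777878888888877778888888888888888888
182 7777777777777777777777787778888888888777888888888888
183 7778888888777777777777777777777788888888888877778888
184 5557777887888877777777676655667777777777778888888887
185 5555555677777777777655444343333356777777777777778888
186 5555555555555554444444444444333333556777777778777778
187 5555555555555544344444454444333333223667777777777777
188 5555555555555433445555555555544333322234467777777777
189 5555555555554224555666666666655433322223445677788787
190 5555555555
[... 3877 characters left out ...]
4688888
199 8775555555555544334343333333333333333333322223678888
200 7765555555555544444444444443333333333333332223578888
201 6554545555554444444444444444333333333333332223478888
202 5444445554444444444444444443433333333333322222467888
203 4444444444444444444444444443333333333333322222357888
204 5444444444444444444444444444333333333333332222357788
205 6654444444444444444444444444333333333333322222346788
206 7764444444444444444444433334333333333333322222245778
207 7764444444444444334344333434333333333333322222345678
208 7764444443334443333334433334333333333333222222345678
209 8765433333344343333444333333333333333333322222345567
210 8775433333333333333343433333333333333333222223445567
col0 262
```

The foot disc is centred at top (292.5,199.8) and side (285,186.8), which gives about (507.5,86). Moving over it, then lowering in two stages.

```bash
python3 -m handwheel '[[[0,0,0],[0.006,0.005,0],1],[[0,0,0],[0,0,0.02],1],[[0,0,0],[0,0,0.03],1],[[0,0,0],[0,0,0.025],1],[[0,0,0],[0,0,0.015],1]]' >/dev/null
python3 -m handwheel '[[[0,0,0],[0,0,0],1],[[0,0,0],[0,0,0],1],[[0,0,0],[0,0,0],1],[[0,0,0],[0,0,0],1]]'
python3 -c "
from h import *
tipcheck('s10',(-22,26,-24,12))
B=load('top0')['pixels'].astype(int);p=snap('top','t10')['pixels'].astype(int)
D=np.abs(p-B).max(2)
for y in range(178,216): print(y,''.join('.' if D[y,x]<22 else ('#' if p[y,x].max()<65 else '+') for x in range(265,325)))
print(pr(load('t10'),[507.5,86,125]))
"
```

```text
clock: 15.42
eef_pos: [505.3, 87.9, 93.5]
tool_rot: [3.139, 0.0, 1.963]
force: [0.3, 0.1, 0.1]
width: 0.2
gripper_force: 0.0
15.4167 [505.3  87.9  93.5] [3.139 0.    1.963] rel [0. 0. 0.] F [0.3 0.1 0.1] 0.17588819766444524
TCP [283.  182.6]
0 [[277.5, 182.5], [285.7, 185.8]]
25 [[276.6, 174.1], [285.0, 177.4]]
30 [[276.4, 172.4], [284.8, 175.6]]
35 [[276.3, 170.7], [284.7, 173.9]]
158 ....######################+..................... ddddddddddddddddddddd---------------------------
159 ......####################+..................... ddddddddddddddddddddd---------------------------
160 ........##################+..................... dddddddddddddddddddddd--------------------------
161 .............##############+.................... dddddddddddddddddddddd--------------------------
162 ..............#############+.................... dddddddddddddddddddddd--------------------------
163 ...............############+.................... dddddddddddddddddddddd--------------------------
164 ................###########+.................... dddddddddddddddddddddd--------------------------
1
[... 4763 characters left out ...]
+.............+.++++++
206 ++++++++++....++++++++.#############.++............+++++.+++
207 ++.+++........+++++++++.##++########+...............+.+.+.+.
208 .++++.+++......++++++++.++++#########....+..........++.++.+.
209 .....+.+......+++++.+++.++############.............++.+.++++
210 +..+.+.+.....+++++++++++.#############.....+........++++++++
211 ++.+.+.++....+++++++++++.#####++++#.##..............+++++++.
212 +.+......+...++++++++++..####+++++####.............+++.+.+++
213 ++.++.++++....+++++++..++.###++++####.............+++.+++++.
214 +++.+++.+++..++.+++.++++.+#######.................++++++++.+
215 +++++++++++.+++++++++++++.#####......+............+++.++.+++
[291.81636284 195.75670121]
```

The tips show above the foot, with the side-view bottom corner at (284,172.5), again about 33 mm above the report. Final 24 mm down, then hold.

```bash
python3 -m handwheel '[[[0,0,0],[-0.001,0,0.009],1],[[0,0,0],[0,0,0.009],1],[[0,0,0],[0,0,0.006],1],[[0,0,0],[0,0,0],1],[[0,0,0],[0,0,0],1]]'
python3 -m handwheel '[[[0,0,0],[0,0,0],1],[[0,0,0],[0,0,0],1],[[0,0,0],[0,0,0],1],[[0,0,0],[0,0,0],1],[[0,0,0],[0,0,0],1]]'
python3 -c "
from h import *
tipcheck('s11',(-20,24,-22,0))"
```

```text
clock: 15.93
eef_pos: [503.9, 86.8, 67.4]
tool_rot: [-3.14, -0.0, 1.964]
force: [0.5, -0.3, -0.5]
width: 0.1
gripper_force: 0.0
clock: 16.35
eef_pos: [504.6, 87.1, 68.4]
tool_rot: [3.141, -0.0, 1.964]
force: [-0.9, 0.2, -0.2]
width: -0.2
gripper_force: 0.0
16.35 [504.6  87.1  68.4] [ 3.141 -0.     1.964] rel [0. 0. 0.] F [-0.9  0.2 -0.2] -0.220963101722562
TCP [283.7 191. ]
0 [[278.2, 191.0], [286.3, 194.3]]
25 [[277.4, 182.9], [285.7, 186.1]]
30 [[277.2, 181.2], [285.5, 184.5]]
35 [[277.1, 179.5], [285.4, 182.8]]
169 .......##################+.................. ddddddddddddddddddddd-----------------------
170 ..........###############+.................. ddddddddddddddddddddd-----------------------
171 .............############+.................. ddddddddddddddddddddd-----------------------
172 .............############+.................. ddddddddddddddddddddd-----------------------
173 ..............###########+.................. ddddddddddddddddddddd-----------------------
174 ..............###########+.................. ddddddddddddddddddddd-----------------------
175 ............
[... 796 characters left out ...]
---------------------------------
184 ............................................ dddddddddd----------------------------------
185 ............................................ dddddddddd----------------------------------
186 ............................................ dddddddddd----------------------------------
187 ............................................ ddddddddd--------------------------dd-------
188 ............................................ ddddddddd--------------------------dddd-----
189 ............................................ ddddddd---------------------------ddddd-----
190 ............................................ dddddd----------------------------dddddd----
col0 263
```

```bash
python3 -m handwheel '[[[0,0,0],[-0.002,0.001,0.003],1],[[0,0,0],[0,0,0],1],[[0,0,0],[0,0,0],1],[[0,0,0],[0,0,0],1],[[0,0,0],[0,0,0],1]]'
python3 -m handwheel '[[[0,0,0],[0,0,0],1],[[0,0,0],[0,0,0],1],[[0,0,0],[0,0,0],1],[[0,0,0],[0,0,0],1],[[0,0,0],[0,0,0],1]]' >/dev/null
python3 -m handwheel '[[[0,0,0],[0,0,0],1],[[0,0,0],[0,0,0],1],[[0,0,0],[0,0,0],1],[[0,0,0],[0,0,0],1],[[0,0,0],[0,0,0],1]]' >/dev/null
python3 -m handwheel '[[[0,0,0],[0,0,0],1],[[0,0,0],[0,0,0],1],[[0,0,0],[0,0,0],1],[[0,0,0],[0,0,0],1],[[0,0,0],[0,0,0],1]]' >/dev/null
python3 -m handwheel '[[[0,0,0],[0,0,0],1],[[0,0,0],[0,0,0],1],[[0,0,0],[0,0,0],1],[[0,0,0],[0,0,0],1],[[0,0,0],[0,0,0],1]]' >/dev/null
python3 -m handwheel '[[[0,0,0],[0,0,0],1],[[0,0,0],[0,0,0],1],[[0,0,0],[0,0,0],1],[[0,0,0],[0,0,0],1],[[0,0,0],[0,0,0],1]]' >/dev/null
python3 -m handwheel '[[[0,0,0],[0,0,0],1],[[0,0,0],[0,0,0],1],[[0,0,0],[0,0,0],1],[[0,0,0],[0,0,0],1],[[0,0,0],[0,0,0],1]]' >/dev/null
python3 -m handwheel '[[[0,0,0],[0,0,0],1],[[0,0,0],[0,0,0],1],[[0,0,0],[0,0,0],1],[[0,0,0],[0,0,0],1],[[0,0,0],[0,0,0],1]]'
python3 -c "
from h import *
tipcheck('s12',(-8,10,-12,0)); print(ctrl.finish_job())"
```

```text
clock: 16.82
eef_pos: [506.1, 85.5, 65.2]
tool_rot: [-3.142, -0.0, 1.964]
force: [-0.9, -0.6, -0.7]
width: -0.4
gripper_force: 0.0
clock: 19.73
eef_pos: [506.2, 85.5, 65.2]
tool_rot: [-3.142, -0.0, 1.964]
force: [-0.5, -0.3, -0.1]
width: 0.1
gripper_force: 0.0
19.7333 [506.2  85.5  65.2] [-3.142 -0.     1.964] rel [0. 0. 0.] F [-0.5 -0.3 -0.1] 0.08989655779237651
TCP [284.7 192.1]
0 [[279.3, 192.1], [287.4, 195.4]]
25 [[278.5, 184.0], [286.7, 187.3]]
30 [[278.3, 182.3], [286.6, 185.6]]
35 [[278.2, 180.7], [286.5, 183.9]]
180 ..###########..... dd----------------
181 ...+########+..... ------------------
182 ......#####+...... ------------------
183 .........+........ ------------------
184 .................. ------------------
185 .................. ------------------
186 .................. ------------------
187 .................. ------------------
188 .................. ------------------
189 .................. ------------------
190 .................. ------------------
191 ...........+##+++. ------------------
col0 276
the job is handed in; nothing more can be done
None
```

Job handed in at 19.8 s: the fingertips held about 2 cm above the big loop and then the upturned bowl's foot for about 2.9 s each, with no contact in the force readings; I set both heights from the camera images because they showed the tips about 33 mm above the TCP the robot reported.

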